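Tighten the winged coupling nut on the gas manifold

TASK

On the gas manifold, turn the loose winged nut clockwise with the fingers until its wings lie in line with the long side of the manifold block, and let go. Then set the slotted T-wrench over the wings and with it alone turn the nut on clockwise until it stops. Leave the wrench standing upright over the nut, down on the block.

Things in the scene. Friction and masses are not known exactly. Their poses are not given: they have to be found in the camera images.
- nut (a joint): Angle of the winged nut about its upright axis, rad, growing clockwise seen from above. Starts loose between -1.2 and -0.75; 0 = wings in line with the long side of the manifold block (finger tight); 0.80 = hard stop (fully tight). Even, light friction of 0.12 N m; stays where it is left.
- nut_mid (a point): Winged nut: a brass bar standing on edge, 60 mm long, 16 thick, 22 high, above a neck 18 mm in diameter and 8 mm high. This point is on its turning axis at half the bar's height, 19 mm above the block's flat top, 11 mm below the bar's top. x along the wings, y across, z up; turns with the nut.
- manifold: Fixed aluminium block, 340 mm long (its y axis), 105 wide (x), 35 high; origin at the centre of its underside, on the bench. On top, in a row 100 mm apart, in any order, three brass couplings: the winged nut and two fixed ones, hex (39 mm over corners, 30 high) and round ribbed (43 mm across, 26 high).
- wrench: Slotted T-wrench, loose, 0.45 kg, steel, upright on the bench. Origin: centre of its foot; z up; x along slot and T-bar. Head 60 (x) by 50 mm, 44 high; slot open below and at both ends, 32 wide, 36 deep: 16 degrees of play on the wings. T-bar 100 x 16 x 16 mm, centred 70 mm above the foot, on a 14 mm shank. A like T-wrench with a round 42 mm socket stands near, does not fit; places may swap.

How it is judged (in metres and radians):
On the way, in this order (a step that is already met when the one before it is completed fails the run):
1. the winged nut is turned by hand until its wings lie in line with the block (within about 12 degrees) and let go, the wrench not yet moved (value of joint nut between -0.21 and 0.21 rad and contact force between the fingers and nut below 0.1 N and distance of wrench from where it was at the start of the episode below 0.02 m), for 0.2 s.
2. the slotted wrench is set down over the wings, before they are turned on (value of joint nut below 0.35 rad and horizontal distance between wrench and nut_mid below 0.02 m and z of wrench in the frame of nut_mid below -0.009 m and angle between wrench's own z axis and vertical below 0.2 rad), for 0.1 s.
At the end, for the whole second after the job is handed in: The winged nut is within about 10 degrees of its stop (joint above 0.62) and the slotted wrench stands at rest over it, upright within 8 degrees, centred within 20 mm, its foot down on the block within 7 mm (value of joint nut above 0.62 rad and horizontal distance between wrench and nut_mid below 0.02 m and z of wrench in the frame of nut_mid below -0.012 m and angle between wrench's own z axis and vertical below 0.15 rad and linear speed of wrench below 0.02 m/s); the robot touches nothing.
It fails at once if the fingers touch the winged nut when it is more than about 17 degrees past the in-line position (that part belongs to the wrench) (value of joint nut above 0.3 rad and contact force between the fingers and nut above 0.5 N).
It also fails if it takes over 56 s, if anything falls off the work surface, if the arm or the gripper's body presses on something with over 40 N, if the wrist force passes 120 N, or if a joint passes its speed limit or range.

ROBOT

A 7-joint arm with a two-finger parallel gripper is mounted at the origin on the work surface. World frame = base frame: x ahead of the robot, y to its left, z up, the work surface at z = 0. Lengths are in mm, angles in rad, forces in N, time in s.
With the tool pointing down it reaches from about 400 to 850 mm from the base axis. Payload 4.4 kg.
Tool frame: the origin (TCP) lies midway between the tips of the shut fingers; the grasp point (between the pads) lies 19 mm behind it; z points along the fingers, y is the line along which they close (so a half turn about z gives the same grasp; the last joint's range is limited). The gripper opens to 94 mm and grips with 3 to 60 N. Pads are 16 mm wide; open, the fingers measure 119 mm over their backs; the gripper's body (75 mm by 177 mm) begins 78 mm behind the grasp point.
Start: joints at [-1.335, 0.628, 0.038, 1.517, -0.027, 0.996, -0.02], TCP at [193.181, 620.644, 205.478] pointing down, gripper open.
Joint ranges: [-3.06, 3.06], [-0.37, 2.12], [-1.25, 1.32], [0.18, 2.47], [-1.1, 4.24], [0.23, 1.98], [-2.94, 2.94]. Speed limits (rad/s): [2.57, 2.57, 3.14, 3.14, 3.14, 3.14, 3.14].

INTERFACE

Orientations are given as [roll, pitch, yaw] about the fixed x, y, z axes, in that order (R = Rz(yaw) Ry(pitch) Rx(roll)).
In Python, from plant import env gives the robot as it stands.
- The arm moves only by the tool shift_gripper, called after "Emit:" as a command line: name --argument value ..., lists and objects as JSON in quotes. Schema: {"type":"object","properties":{"plan":{"type":"array","items":{"type":"number"},"minItems":7,"maxItems":70},"grip_n":{"type":"number"},"only":{"type":"string"},"quiet":{"type":"boolean"},"lines":{"type":"string"}},"required":["plan"],"additionalProperties":false}. plan is one flat list of numbers that holds 1 to 10 rows one after another, with no inner brackets; each row has 7 numbers: the finger opening in mm, then dx, dy, dz in mm, then a rotation vector rx, ry, rz in rad; each row shifts and turns the commanded pose from where the row before left it, along the tool's axes as they then stand; what a row does not reach is not made up. A row lasts 1/8 s, in which the tool goes at most 62.5 mm and 0.188 rad, less where a joint would pass 70% of its speed; a pose out of reach is approached as far as the arm can. The fingers move at their own pace and stop on an object; grip_n is the grip in N (left out, the last holds). Time passes only in rows, so rows that do not move let the fingers close. The tool returns the time, the measured TCP pose, the force, the opening and the grip force at its end. only (a regular expression) keeps the lines of the reply that match it, lines (a string "A,B") keeps lines A to B, and quiet returns only ok. Input that does not fit is refused with a message, and nothing moves.
- env.get_obs(): the state, without advancing time (a new reading comes with each control period).
- env.get_image(name): name is "scene" or "top"; returns a dict with "color" (400x640x3 uint8, blue, green, red), "vertical_fov" (degrees; the focal length in pixels is half the picture's height over the tangent of half this angle, whatever the lens; pixels are square), "cx", "cy" (the principal point, pixels), "R" (3x3) and "t" (3): a world point X has camera coordinates R X + t. Camera axes: x right, y down, z forward; pixel columns grow to the right and rows downward; lengths in mm; the calibration is good to about 2 mm. A picture is of the moment at which its call begins. There is no depth.
- env.sign_off(): hands the job in; it is judged then, once.
The state is a dict: "time_s": time; "qpos": joint angles; "joint_velocities": joint speeds; "joint_torque": joint torques, N m; "tool_pos": TCP position; "ee_rot": TCP orientation; "wrist_force": force on the tool from outside, world axes, zero at the start; "torque": the same for the moment, N m; "opening": finger opening in mm; "finger_force": force on a finger pad.
Only numpy, scipy, OpenCV 4.12 (cv2) and the standard library are available. Lean on these libraries where they do the work, as an engineer would, in place of code of your own. Each camera call takes 0.05 s, during which the arm holds its last target. There are 200 camera calls.

## Working session

There is one attempt and no reset: what is moved stays moved. The work goes in short steps, Python scripts to look and compute and a tool call to move; the robot and the scene stay as the last step left them, time stands still between calls to the robot, and variables do not carry over. Pictures are saved under pics/ and viewed, at most 10 in all, crops included, and the job is handed in when it is done.

```bash
ls; mkdir -p pics; python3 - <<'E'
from plant import env
import cv2
o=env.get_obs(); print({k:o[k] for k in ('time_s','tool_pos','ee_rot','opening','wrist_force')})
for n in ('scene','top'):
    d=env.get_image(n); cv2.imwrite(f'pics/{n}0.png',d['color']); print(n,d['vertical_fov'],d['cx'],d['cy'],d['R'],d['t'])
E
```

```text
pics
plant.py
{'time_s': 0.0, 'tool_pos': array([192.96851997, 620.01012754, 204.570806  ]), 'ee_rot': array([-3.13972739e+00,  2.52474319e-05,  2.83975819e+00]), 'opening': 93.93826086145884, 'wrist_force': array([-0.6884255 ,  0.30183282,  1.03081557])}
scene 56.56793248066449 311.82243463735824 198.35773440188532 [[ 0.03670574  0.999304    0.00664918]
 [ 0.62261856 -0.01766414 -0.78232609]
 [-0.78166413  0.03285576 -0.62283359]] [ -34.41624547 -299.35907934 1165.09866571]
top 43.710545054122 319.6012231739066 197.34833631650994 [[ 0.00937855 -0.99943918  0.03214604]
 [-0.98068823 -0.01547345 -0.19496454]
 [ 0.19535261 -0.02969676 -0.98028336]] [-26.94805078 591.41804511 837.84636583]
```
View pics/scene0.png

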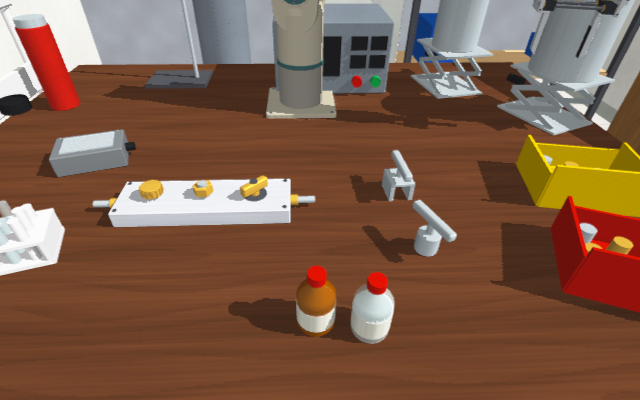

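View pics/top0.png

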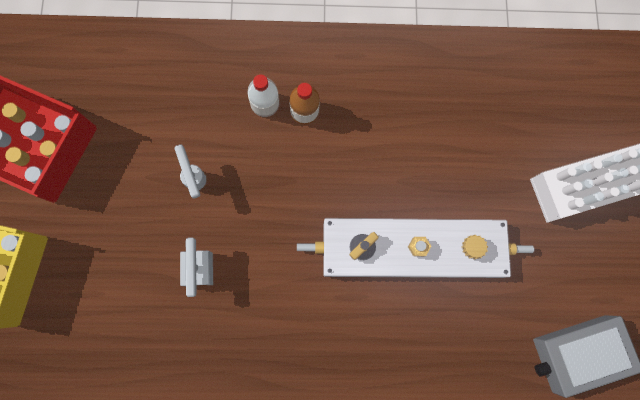

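The scene view shows the manifold with round (150,189), hex (203,188) and winged nut (255,187). The slotted wrench is at (398,180), with its fork feet visible, and the round-socket wrench is at (432,235). In the top view the nut is at (363,246) with its wings diagonal, and the slotted wrench's T-bar runs (191,240)–(191,295).

```bash
cat > h.py <<'E'
from plant import env
import cv2, numpy as np
def cam(n):
    d=env.get_image(n); d['f']=200/np.tan(np.radians(d['vertical_fov'])/2); return d
def ray(d,p,z):
    p=np.asarray(p,float); v=np.array([(p[0]-d['cx'])/d['f'],(p[1]-d['cy'])/d['f'],1.])
    c=-d['R'].T@d['t']; w=d['R'].T@v; return c+w*(z-c[2])/w[2]
def proj(d,X):
    c=d['R']@np.asarray(X,float)+d['t']; return np.array([d['cx'],d['cy']])+d['f']*c[:2]/c[2]
def blobs(m,roi,amin=30):
    x0,y0,x1,y1=roi; k=np.zeros_like(m); k[y0:y1,x0:x1]=m[y0:y1,x0:x1]
    c,_=cv2.findContours(k,cv2.RETR_EXTERNAL,cv2.CHAIN_APPROX_NONE)
    return sorted([a for a in c if cv2.contourArea(a)>amin],key=cv2.contourArea,reverse=True)
E
python3 - <<'E'
from h import *
d=cam('top'); im=d['color']; hsv=cv2.cvtColor(im,cv2.COLOR_BGR2HSV)
white=cv2.inRange(hsv,(0,0,150),(179,60,255))
b=blobs(white,(315,205,520,290))[0]
r=cv2.boxPoints(cv2.minAreaRect(b)); print('block',[ray(d,p,35).round(1).tolist() for p in r])
br=cv2.inRange(hsv,(12,90,90),(35,255,255))
for c in blobs(br,(330,220,500,270),20):
    q=cv2.minAreaRect(c); P=np.array([ray(d,p,65) for p in cv2.boxPoints(q)])
    print('brass',q,P.mean(0).round(1),P[:,:2].round(1).tolist())
for c in blobs(white,(160,130,230,310),20):
    q=cv2.minAreaRect(c); P=np.array([ray(d,p,78) for p in cv2.boxPoints(q)])
    print('bar',q,P.mean(0).round(1),P[:,:2].round(1).tolist())
a=cv2.resize(im[215:285,320:420],None,fx=4,fy=4,interpolation=cv2.INTER_CUBIC)
b=cv2.resize(im[225:305,150:250],None,fx=4,fy=4,interpolation=cv2.INTER_CUBIC)
cv2.imwrite('pics/c1.png',np.vstack([a,b]))
E
```

```text
block [[454.4, -26.7, 35.0], [558.2, -26.9, 35.0], [559.7, -374.6, 35.0], [454.7, -366.6, 35.0]]
brass ((475.0, 246.5), (23.0, 24.0), 90.0) [ 506.3 -295.1   65. ] [[526.3, -274.6], [526.9, -317.7], [486.2, -315.4], [485.7, -272.7]]
brass ((419.5, 246.0), (18.0, 21.0), 90.0) [ 505.9 -196.3   65. ] [[521.5, -178.1], [522.0, -215.5], [490.2, -214.4], [489.8, -177.3]]
brass ((357.5000305175781, 251.50003051757812), (8.485280990600586, 15.55634880065918), 45.0) [494.8 -86.7  65. ] [[490.2, -71.7], [509.8, -91.1], [499.4, -101.6], [479.9, -82.2]]
brass ((371.0, 238.5), (7.77817440032959, 12.020814895629883), 45.0) [ 518.  -110.6   65. ] [[515.1, -98.2], [530.4, -113.4], [520.8, -123.0], [505.6, -107.8]]
bar ((186.5, 267.0), (58.0, 13.0), 90.0) [464.4 205.8  78. ] [[513.0, 219.9], [513.3, 197.8], [415.7, 192.0], [415.5, 213.7]]
bar ((183.71047973632812, 171.10134887695312), (53.13922119140625, 12.222965240478516), 70.70995330810547) [631.6 221.1  78. ] [[672.9, 249.1], [680.8, 229.3], [590.2, 193.1], [582.7, 212.7]]
bar ((201.5, 267.5), (33.0, 11.0), 90.0) [463.4 180.5  78. ] [[491.1, 191.4], [491.3, 172.7], [435.8, 169.8], [435.6, 188.2]]
bar ((194.50003051757812, 168.50001525878906), (9.899494171142578, 5.656853675842285), 45.0) [636.3 202.3  78. ] [[638.8, 212.1], [646.2, 205.5], [633.7, 192.6], [626.3, 199.1]]
```

View pics/c1.png

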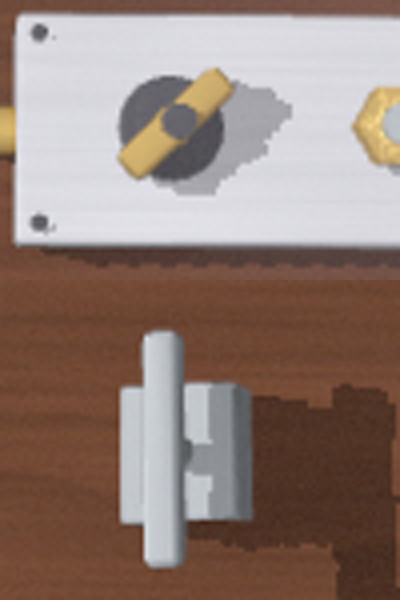

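The crop shows the nut's wings centred at about (364,245.7) px. The wrench T-bar runs from (191,237.5) to (191,296.7), and its head from x=180 to 209.5.

```bash
cat >> h.py <<'E'
def delta(x,y,z,a):
    """tool-frame shift and turn about tool z to reach TCP (x,y,z) with tool y at world angle a (deg)"""
    from scipy.spatial.transform import Rotation as S
    o=env.get_obs(); R=S.from_euler('xyz',o['ee_rot']).as_matrix()
    cur=np.degrees(np.arctan2(R[1,1],R[0,1])); da=(a-cur+180)%360-180
    print('t',round(o['time_s'],2),'pos',o['tool_pos'].round(1),'yang',round(cur,1),'tilt',np.degrees(np.arccos(-R[2,2])).round(2),'open',round(o['opening'],1),'F',o['wrist_force'].round(1),'T',o['torque'].round(2))
    print('d',(R.T@(np.array([x,y,z])-o['tool_pos'])).round(1),'rz',round(-np.radians(da),3))
E
python3 - <<'E'
from h import *
d=cam('top'); im=d['color'];g=cv2.cvtColor(im,cv2.COLOR_BGR2GRAY)
for n,p,z in [('nut',(364,245.75),65),('barN',(190.9,237.5),78),('barS',(190.9,296.75),78),('barmid',(190.9,267.1),78),('headNW',(180,239),44),('headSE',(209.5,271),44),('headW',(180,267),44),('headE',(209.5,267),44)]: print(n,ray(d,p,z).round(1))
for y in (243,255,280,291): print(y,g[y,176:216].tolist())
s=cam('scene'); hs=cv2.cvtColor(s['color'],cv2.COLOR_BGR2HSV)
c=blobs(cv2.inRange(hs,(12,110,90),(35,255,255)),(235,170,280,205),10)
p=np.vstack(c)[:,0]; print('scene nut px',p.min(0),p.max(0), 'exp',proj(s,(506,-97,54)).round(1), 'exp wrench bar ends top',proj(s,(415,200,78)).round(1),proj(s,(513,200,78)).round(1))
delta(506,-97,120,44.6)
E
```

```text
nut [505.  -98.1  65. ]
barN [514.1 201.4  78. ]
barS [414.4 195.5  78. ]
barmid [463.7 198.4  78. ]
headNW [515.  228.2  44. ]
headSE [459.2 173.   44. ]
headW [465.6 225.   44. ]
headE [466.1 173.4  44. ]
243 [76, 77, 83, 81, 79, 82, 78, 77, 78, 126, 204, 208, 204, 199, 194, 190, 177, 146, 118, 97, 83, 80, 77, 78, 79, 79, 76, 78, 78, 78, 79, 77, 77, 82, 74, 80, 78, 73, 74, 74]
255 [84, 85, 80, 85, 180, 199, 201, 200, 202, 193, 205, 207, 205, 202, 196, 191, 183, 150, 120, 99, 191, 197, 199, 197, 198, 197, 153, 144, 143, 141, 140, 139, 103, 90, 93, 95, 90, 62, 58, 56]
280 [78, 78, 78, 78, 178, 196, 199, 197, 199, 190, 212, 205, 203, 201, 198, 197, 194, 162, 126, 96, 150, 193, 198, 199, 197, 197, 154, 143, 144, 144, 144, 146, 129, 103, 96, 94, 94, 58, 56, 56]
291 [77, 79, 79, 80, 82, 80, 81, 82, 79, 78, 206, 204, 202, 199, 199, 196, 197, 168, 130, 102, 86, 82, 79, 76, 80, 80, 78, 80, 80, 77, 55, 57, 76, 56, 57, 55, 56, 53, 60, 58]
scene nut px [241 174] [267 197] exp [254.8 185.8] exp wrench bar ends top [396.1 149.2] [406.9 175.4]
t 0.25 pos [193.1 620.3 205. ] yang 72.7 tilt 0.05 open 94.2 F [ 0.   0.2 -0.1] T [-0.01  0.02 -0.03]
d [-512.  -591.8   85.6] rz 0.491
```

Emit:
shift_gripper --plan '[40,-37,-42.5,0,0,0,0,40,-37,-42.5,0,0,0,0,40,-37,-42.5,0,0,0,0,40,-37,-42.5,0,0,0,0,40,-37,-42.5,0,0,0,0,40,-37,-42.5,0,0,0,0,40,-37,-42.5,0,0,0,0,40,-37,-42.5,0,0,0,0,40,-37,-42.5,0,0,0,0,40,-37,-42.5,0,0,0,0]' --grip_n 20

```text
time_s: 1.5
tool_pos: [420.9, 103.3, 205.7]
ee_rot: [3.141, 0.001, 2.84]
wrist_force: [1.5, 1.1, 0.3]
opening: 39.8
finger_force: 0.0
```

```bash
python3 -c "
from h import *
delta(506,-97,120,44.6)"
```

```text
t 1.5 pos [420.9 103.3 205.7] yang 72.7 tilt 0.06 open 39.8 F [1.5 1.1 0.3] T [-0.04 -0.02  0.03]
d [-140.7 -166.    85.7] rz 0.491
```

Emit:
shift_gripper --plan '[40,-35,-41.5,15,0,0,0,40,-35,-41.5,15,0,0,0,40,-35,-41.5,15,0,0,0,40,-35,-41.5,15,0,0,0,40,0,0,10,0,0,0.165,40,0,0,15,0,0,0.165,40,0,0,0,0,0,0.161,40,0,0,0,0,0,0,40,0,0,0,0,0,0]'

```text
time_s: 2.62
tool_pos: [504.7, -95.1, 120.6]
ee_rot: [3.141, 0.0, 2.352]
wrist_force: [0.8, 0.3, -0.8]
opening: 39.8
finger_force: 0.0
```

```bash
python3 - <<'E'
from h import *
delta(505.5,-97.5,40,44.6)
E
```

```text
t 2.62 pos [504.7 -95.1 120.6] yang 44.7 tilt 0.02 open 39.8 F [ 0.8  0.3 -0.8] T [-0.    0.05 -0.03]
d [-2.2 -1.1 80.6] rz 0.003
```

Emit:
shift_gripper --plan '[40,-2,-1,30,0,0,0,40,0,0,30,0,0,0,40,0,0,18,0,0,0,40,0,0,0,0,0,0,10,0,0,0,0,0,0,10,0,0,0,0,0,0,10,0,0,0,0,0,0,10,0,0,0,0,0,0]' --grip_n 20

```text
time_s: 3.62
tool_pos: [505.6, -97.6, 43.2]
ee_rot: [3.141, 0.001, 2.348]
wrist_force: [-1.1, -0.9, 6.8]
opening: 16.3
finger_force: 20.7
```

```bash
python3 - <<'E'
from h import *
delta(505.5,-97.5,42,0)
E
```

```text
t 3.62 pos [505.6 -97.6  43.2] yang 44.6 tilt 0.07 open 16.3 F [-1.1 -0.9  6.8] T [-0.05  0.25 -0.17]
d [ 0.1 -0.   1.2] rz 0.778
```

Emit:
shift_gripper --plan '[10,0,0,0,0,0,0.13,10,0,0,0,0,0,0.13,10,0,0,0,0,0,0.13,10,0,0,0,0,0,0.13,10,0,0,0,0,0,0.13,10,0,0,0,0,0,0.13,10,0,0,0,0,0,0,10,0,0,0,0,0,0]'

```text
time_s: 4.62
tool_pos: [506.5, -97.2, 43.2]
ee_rot: [3.139, 0.0, 1.569]
wrist_force: [1.2, 0.2, 5.2]
opening: 15.6
finger_force: 21.1
```

```bash
python3 - <<'E'
from h import *
delta(505.5,-97.5,42,0)
E
```

```text
t 4.62 pos [506.5 -97.2  43.2] yang -0.1 tilt 0.15 open 15.6 F [1.2 0.2 5.2] T [ 0.04 -0.07 -0.11]
d [-0.3 -1.   1.2] rz -0.002
```

Emit:
shift_gripper --plan '[40,0,0,0,0,0,0,40,0,0,0,0,0,0,40,0,0,-40,0,0,0,40,0,0,-50,0,0,0,40,0,0,-30,0,0,0,40,56,-8,0,0,0,0,40,56,-8,0,0,0,0,40,0,0,0,0,0,0]'

```text
time_s: 5.62
tool_pos: [488.1, 20.1, 161.8]
ee_rot: [-3.139, -0.003, 1.578]
wrist_force: [-0.3, -0.5, -0.2]
opening: 40.3
finger_force: 0.0
```

```bash
python3 - <<'E'
from h import *
delta(465,199,160,93.4)
d=cam('top'); im=d['color']; hsv=cv2.cvtColor(im,cv2.COLOR_BGR2HSV)
cv2.imwrite('pics/top1.png',np.hstack([cv2.resize(im[215:285,320:420],None,fx=4,fy=4),cv2.resize(im[215:315,150:250],None,fx=4,fy=4)[:280]]))
E
```

```text
t 5.62 pos [488.1  20.1 161.8] yang 0.4 tilt 0.2 open 40.3 F [-0.3 -0.5 -0.2] T [-0.08  0.03  0.02]
d [179.1 -21.8   2.3] rz -1.623
```

View pics/top1.png

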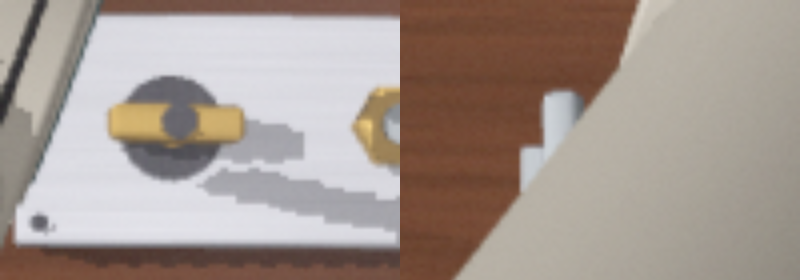

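The crop shows the wings horizontal, in line with the block, centred at (364,245.5) px and released. Next is the wrench.

Emit:
shift_gripper --plan '[60,60,-7,0,0,0,0,60,60,-7,0,0,0,0,60,59,-8,0,0,0,0,60,0,0,0,0,0,-0.18,60,0,0,0,0,0,-0.18,60,0,0,0,0,0,-0.18,60,0,0,0,0,0,-0.18,60,0,0,0,0,0,-0.18,60,0,0,0,0,0,-0.18,60,0,0,0,0,0,-0.18]'

```text
time_s: 6.92
tool_pos: [468.6, 191.5, 162.3]
ee_rot: [-3.141, 0.001, 2.831]
wrist_force: [-0.3, -0.1, -0.7]
opening: 59.9
finger_force: 0.0
```

Emit:
shift_gripper --plan '[60,0,0,30,0,0,-0.18,60,0,0,10,0,0,-0.18,60,0,0,0,0,0,0,60,0,0,0,0,0,0]'

```text
time_s: 7.42
tool_pos: [468.5, 192.7, 122.8]
ee_rot: [-3.141, 0.001, -3.099]
wrist_force: [-0.9, 0.1, -1.9]
opening: 60.0
finger_force: 0.0
```

```bash
python3 - <<'E'
from h import *
delta(465,199,52,93.4)
d=cam('top'); im=d['color']; 
s=cam('scene')['color']
cv2.imwrite('pics/w1.png',np.hstack([cv2.resize(im[215:315,150:250],None,fx=4,fy=4),cv2.resize(s[115:215,350:450],None,fx=4,fy=4)]))
E
```

```text
t 7.42 pos [468.5 192.7 122.8] yang 92.4 tilt 0.04 open 60.0 F [-0.9  0.1 -1.9] T [ 0.01 -0.02 -0.  ]
d [ 3.3  6.5 70.8] rz -0.017
```

View pics/w1.png

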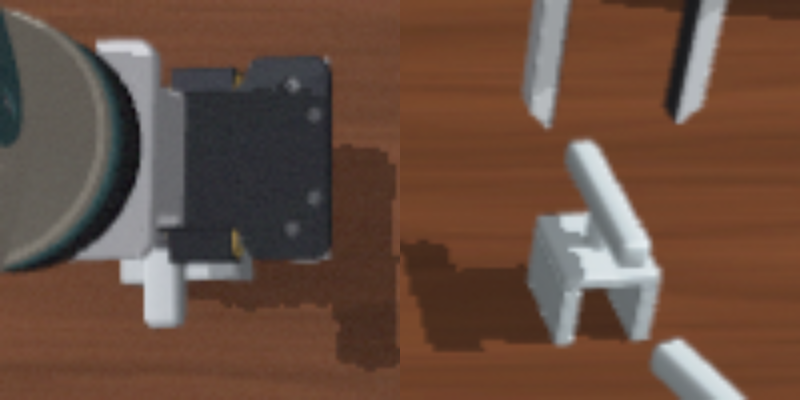

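The fingers straddle the bar and the slot is visible below it. Descend and grip.

Emit:
shift_gripper --plan '[60,3.3,6.5,0,0,0,-0.017,60,0,0,35,0,0,0,60,0,0,35,0,0,0,60,0,0,0,0,0,0,10,0,0,0,0,0,0,10,0,0,0,0,0,0,10,0,0,0,0,0,0,10,0,0,0,0,0,0,10,0,0,0,0,0,0]' --grip_n 50

```text
time_s: 8.65
tool_pos: [464.3, 200.4, 52.7]
ee_rot: [3.141, 0.001, -3.077]
wrist_force: [0.4, 0.4, -0.0]
opening: 15.7
finger_force: 50.0
```

```bash
python3 - <<'E'
from h import *
delta(506.2,-97.4,130,0)
E
```

```text
t 8.65 pos [464.3 200.4  52.7] yang 93.7 tilt 0.05 open 15.7 F [ 0.4  0.4 -0. ] T [ 0.15 -0.14  0.01]
d [ -22.7 -299.8  -77.4] rz 1.635
```

Emit:
shift_gripper --plan '[10,0,0,-20,0,0,0,10,0,0,-40,0,0,0,10,0,0,-40,0,0,0,10,-4,-50,0,0,0,0,10,-4,-50,0,0,0,0,10,-4,-50,0,0,0,0,10,-4,-50,0,0,0,0,10,-4,-50,0,0,0,0,10,-3,-50,0,0,0,0,10,0,0,0,0,0,0]'

```text
time_s: 9.9
tool_pos: [505.4, -103.6, 151.9]
ee_rot: [-3.139, -0.001, -3.086]
wrist_force: [-0.1, 0.1, -4.5]
opening: 15.3
finger_force: 50.0
```

```bash
python3 - <<'E'
from h import *
delta(506.2,-97.4,150,0)
E
```

```text
t 9.9 pos [ 505.4 -103.6  151.9] yang 93.2 tilt 0.18 open 15.3 F [-0.1  0.1 -4.5] T [0.12 0.03 0.  ]
d [-1.1  6.1  1.8] rz 1.626
```

Emit:
shift_gripper --plan '[10,0,0,0,0,0,0.164,10,0,0,0,0,0,0.164,10,0,0,0,0,0,0.164,10,0,0,0,0,0,0.164,10,0,0,0,0,0,0.164,10,0,0,0,0,0,0.164,10,0,0,0,0,0,0.164,10,0,0,0,0,0,0.164,10,0,0,0,0,0,0.164,10,0,0,0,0,0,0.159]'

```text
time_s: 11.15
tool_pos: [505.4, -96.2, 151.7]
ee_rot: [-3.14, -0.001, 1.567]
wrist_force: [-0.7, -0.4, -3.7]
opening: 15.5
finger_force: 50.0
```

Emit:
shift_gripper --plan '[10,0,0,0,0,0,0,10,0,0,0,0,0,0]'

```text
time_s: 11.4
tool_pos: [505.9, -97.0, 152.1]
ee_rot: [-3.141, -0.001, 1.574]
wrist_force: [-0.0, -0.4, -4.7]
opening: 15.6
finger_force: 50.0
```

```bash
python3 - <<'E'
from h import *
delta(506.2,-97.4,88,0)
d=cam('top'); im=d['color']; 
s=cam('scene')['color']
cv2.imwrite('pics/w2.png',np.hstack([cv2.resize(im[195:295,310:410],None,fx=4,fy=4),cv2.resize(s[110:210,205:305],None,fx=4,fy=4)]))
E
```

```text
t 11.4 pos [505.9 -97.  152.1] yang 0.2 tilt 0.07 open 15.6 F [-0.  -0.4 -4.7] T [-0.07  0.1  -0.02]
d [-0.4  0.4 64.1] rz 0.003
```

View pics/w2.png

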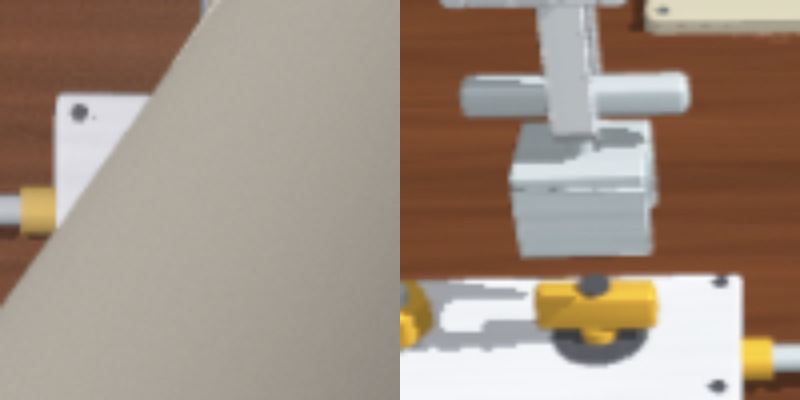

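The wrench hangs level and in line above the nut. The bar is at (575,93) in the crop and the fingers at (570,80), with the slot over the wings. Lower it.

Emit:
shift_gripper --plan '[10,0,0,15,0,0,0,10,0,0,15,0,0,0,10,0,0,10,0,0,0,10,0,0,10,0,0,0,10,0,0,8,0,0,0,10,0,0,4,0,0,0,10,0,0,0,0,0,0,10,0,0,0,0,0,0]'

```text
time_s: 12.5
tool_pos: [506.6, -98.0, 90.8]
ee_rot: [3.141, 0.0, 1.571]
wrist_force: [0.0, 0.9, -4.2]
opening: 16.0
finger_force: 50.0
```

```bash
python3 - <<'E'
from h import *
delta(506.2,-97.4,88,0)
E
```

```text
t 12.5 pos [506.6 -98.   90.8] yang -0.0 tilt 0.04 open 16.0 F [ 0.   0.9 -4.2] T [-0.05  0.08  0.  ]
d [ 0.6 -0.4  2.8] rz -0.0
```

Emit:
shift_gripper --plan '[10,0,0,2,0,0,0,10,0,0,0,0,0,0,10,0,0,0,0,0,0.1,10,0,0,0,0,0,0.1,10,0,0,0,0,0,0.1,10,0,0,0,0,0,0.1,10,0,0,0,0,0,0.1,10,0,0,0,0,0,0.1,10,0,0,0,0,0,0.1,10,0,0,0,0,0,0.1]'

```text
time_s: 13.75
tool_pos: [506.8, -97.8, 88.6]
ee_rot: [3.141, -0.0, 0.768]
wrist_force: [0.3, 0.0, -5.3]
opening: 15.8
finger_force: 50.0
```

```bash
python3 - <<'E'
from h import *
delta(506.2,-97.4,88,-60)
E
```

```text
t 13.75 pos [506.8 -97.8  88.6] yang -46.0 tilt 0.05 open 15.8 F [ 0.3  0.  -5.3] T [-0.15 -0.02  0.1 ]
d [-0.1 -0.7  0.6] rz 0.245
```

Emit:
shift_gripper --plan '[10,0,0,0,0,0,0.06,10,0,0,0,0,0,0.06,10,0,0,0,0,0,0.06,10,0,0,0,0,0,0.06,10,0,0,0,0,0,0]'

```text
time_s: 14.38
tool_pos: [506.9, -97.9, 88.6]
ee_rot: [3.141, -0.0, 0.532]
wrist_force: [0.2, 0.1, -4.1]
opening: 15.3
finger_force: 50.0
```

```bash
python3 - <<'E'
from h import *
delta(506.2,-97.4,88,-62)
E
```

```text
t 14.38 pos [506.9 -97.9  88.6] yang -59.5 tilt 0.05 open 15.3 F [ 0.2  0.1 -4.1] T [-0.16 -0.16  0.04]
d [-0.3 -0.7  0.6] rz 0.043
```

Emit:
shift_gripper --plan '[10,0,0,0,0,0,0.03,10,0,0,0,0,0,0.03,10,0,0,0,0,0,0]'

```text
time_s: 14.75
tool_pos: [506.9, -97.9, 88.6]
ee_rot: [3.141, -0.001, 0.471]
wrist_force: [2.9, -1.2, -5.2]
opening: 15.5
finger_force: 50.1
```

Emit:
shift_gripper --plan '[10,0,0,0,0,0,0.03,10,0,0,0,0,0,0.03,10,0,0,0,0,0,0]'

```text
time_s: 15.12
tool_pos: [506.7, -97.9, 88.6]
ee_rot: [3.141, -0.0, 0.412]
wrist_force: [3.2, 0.2, -3.9]
opening: 15.8
finger_force: 51.6
```

```bash
python3 - <<'E'
from h import *
delta(506.2,-97.4,88,-62)
s=cam('scene')['color']
cv2.imwrite('pics/w3.png',cv2.resize(s[110:220,195:315],None,fx=5,fy=5))
E
```

```text
t 15.12 pos [506.7 -97.9  88.6] yang -66.4 tilt 0.03 open 15.8 F [ 3.2  0.2 -3.9] T [-0.21 -0.55  0.95]
d [-0.2 -0.6  0.6] rz -0.077
```

View pics/w3.png

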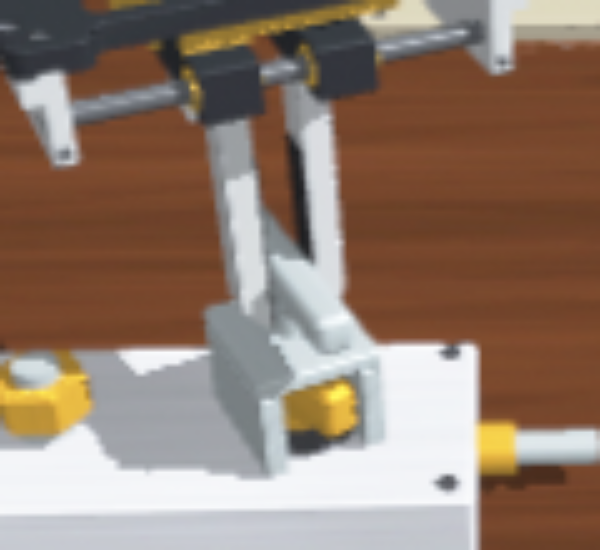

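The wings sit in the slot, foot at the block. The 0.95 N m torque means the stop is reached. I'll relieve the torque, lower the last millimetre, release and back off.

Emit:
shift_gripper --plan '[10,0,0,0.8,0,0,-0.05,10,0,0,0,0,0,0,40,0,0,0,0,0,0,40,0,0,0,0,0,0,40,0,0,0,0,0,0,40,0,0,-20,0,0,0,40,0,0,-40,0,0,0,40,0,0,-50,0,0,0,40,0,0,-40,0,0,0]'

```text
time_s: 16.3
tool_pos: [506.1, -98.0, 239.3]
ee_rot: [3.142, -0.0, 0.46]
wrist_force: [0.9, 0.0, -0.1]
opening: 40.0
finger_force: 0.0
```

Emit:
shift_gripper --plan '[40,0,-50,0,0,0,0,40,0,-50,0,0,0,0,40,0,-50,0,0,0,0,40,0,0,0,0,0,0,40,0,0,0,0,0,0]'

```text
time_s: 16.92
tool_pos: [439.8, 36.1, 237.8]
ee_rot: [3.141, -0.0, 0.461]
wrist_force: [-0.9, -0.4, -0.4]
opening: 40.3
finger_force: 0.0
```

```bash
python3 - <<'E'
from h import *
delta(506.2,-97.4,88,-62)
s=cam('scene')['color'];im=cam('top')['color']
cv2.imwrite('pics/w4.png',np.hstack([cv2.resize(im[195:295,310:410],None,fx=4,fy=4),cv2.resize(s[120:220,205:305],None,fx=4,fy=4)]))
E
```

```text
t 16.93 pos [439.8  36.1 237.8] yang -63.6 tilt 0.04 open 40.3 F [-0.9 -0.4 -0.4] T [-0.03  0.12 -0.01]
d [  0.  149.  149.9] rz -0.028
```

View pics/w4.png

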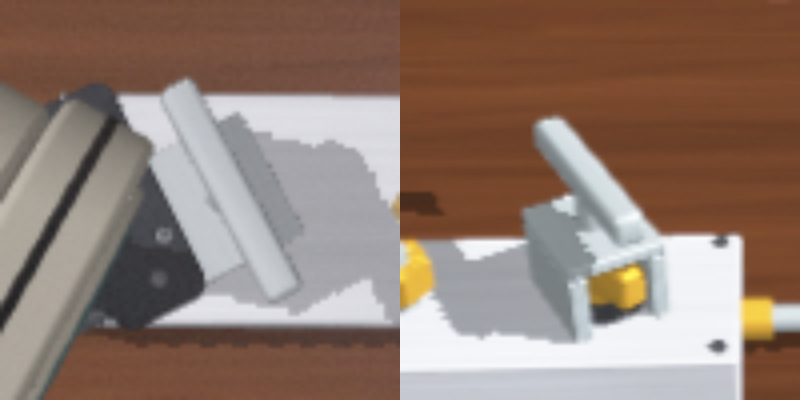

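The wrench stands upright on the block over the nut, with bar centre at (230,190) in the crop, and the robot is clear of it. I'll check the centre, then hand in.

```bash
python3 - <<'E'
from h import *
p=ray(cam('top'),(310+230/4,195+190/4),113); print(p.round(1))
if np.hypot(p[0]-506,p[1]+97.5)<10: print(env.sign_off())
E
```

```text
[505.6 -98.2 113. ]
the job is handed in; nothing more can be done
None
```

The job is handed in: the nut was turned in line by hand, then driven with the slotted wrench until torque rose to 0.95 N m at the stop, and the wrench was left upright on the block within about 1 mm of the nut's axis, at about 17 s of the 56 s allowed; the hand-in returned no verdict.

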